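# Lock a mounted specimen in the bayonet clamp

### The arm

A 6-joint arm with a two-finger parallel gripper is mounted at the origin on a cart in front of the work surface, level with it; the furniture and walls round the work are solid. World frame = base frame: x ahead of the robot, y to its left, z up, the work surface at z = 0. Lengths are in m, angles in degrees, forces in N, time in s.
With the tool pointing down it reaches from about 0.3 to 0.75 m from the base axis. Payload 8.5 kg.
Tool frame: the origin (TCP) lies on the centre line of the jaws, within the pads' length; the fingertips stand 25 mm ahead of it and the grasp point (between the pads) lies 6 mm ahead of it; z points along the fingers, y is the line along which they close (so a half turn about z gives the same grasp; the last joint's range is limited). The gripper opens to 85 mm and grips with 20 to 120 N. Pads are 22 mm wide; open, the fingers measure 114 mm over their backs; the gripper's body (76 mm by 85 mm) begins 54 mm behind the grasp point. The pads swing forward as they close: fully open they stand 13 mm farther back than shut.
Start: joints at [-78.054, 21.807, 74.336, -0, 83.858, -12.336], TCP at [0.226, -0.501, 0.256] pointing down, gripper open.
Joint ranges: [-178.18, 178.18], [-50.72, 133.34], [12.68, 142.11], [-81.47, 261.47], [9.98, 163.14], [-165.26, 165.26]. Speed limits (degrees/s): [136.94, 136.94, 180, 180, 180, 180].

### API

Orientations are given as a 3x3 rotation matrix whose columns are the frame's x, y, z axes.
In Python, from rig import telemetry, optics, env gives the robot as it stands.
- The arm moves only by the tool send_rows, never from a script. Its argument "deltas" is a list that holds one entry, the list of rows, each a list of 7 numbers: the shift along the tool's x, y, z in m, then the turn, a rotation vector about the tool's x, y, z in rad, then the opening, from -1 (shut) to 1 (fully open), so that 0 is half open. In form: [[[x, y, z, ax, ay, az, grip], ...]]. A call has 1 to 12 rows; each row shifts and turns the commanded pose from where the row before left it, along the tool's axes as they then stand; what a row does not reach is not made up. A row lasts 1/8 s, in which the tool goes at most 62.5 mm and 10.7 degrees, less where a joint would pass 70% of its speed; a pose out of reach is approached as far as the arm can. A call is refused whole if a number of a shift passes 0.0625 or a number of a turn 0.188, either way. A call with a gripper value outside its range is refused whole. The fingers move at their own pace and stop on an object; "squeeze" is the grip in N (left out, the last holds). Time passes only in rows, so rows that do not move let the fingers close. It gives the time, the measured TCP pose, the force, the opening and the grip force at its end, in the units of the state.
- telemetry.observe(): the state, without advancing time (a new reading comes with each control period).
- optics.get_image(name): name is "scene" or "top"; returns a dict with "image" (480x640x3 uint8, red, green, blue), "range_z" (480x640 float32, m along the optical axis (not along the pixel's ray), 0 where there is no reading), "K" (3x3 intrinsics, pixels), "rvec" (rotation vector, rad) and "tvec" (3), from world to camera coordinates, as OpenCV has them. Camera axes: x right, y down, z forward; pixel columns grow to the right and rows downward; lengths in m; the calibration is good to about 2 mm. A picture is of the moment at which its call begins.
- env.close_job(): hands the job in; it is judged then, once.
The state is a dict: "time_s": time; "q": joint angles; "qvel": joint speeds; "joint_efforts": joint torques, N m; "position": TCP position; "tool_rot": TCP orientation; "ft_force": force on the tool from outside, world axes, zero at the start; "wrist_torque": the same for the moment, N m; "grip_width": finger opening in m; "gripper_force": force on a finger pad.
Only numpy, scipy, OpenCV 4.12 (cv2) and the standard library are available. Lean on these libraries where they do the work, as an engineer would, in place of code of your own. Each camera call takes 0.05 s, during which the arm holds its last target. There are 200 camera calls.

### The job

Clamp the black resin specimen that lies on the bed of the bench clamp: with your fingertips push the clamp's red ball knob straight along its slot until it stops at the corner, then push it over to the right (seen along the push, towards the vee) and down along the side leg of the slot until it is fully down and stays locked, the brass pad pressing the specimen into the vee. Push the knob without forcing or squeezing it, never touch or lift the specimen, leave the other things on the bench where they are, and finish clear of everything.

Things in the scene. Friction and masses are not known exactly. Their poses are not given: they have to be found in the camera images.
- clamp: Bench clamp fixed to the bench: dark steel base 190 x 84 x 12 mm (x -78 to 112 mm), a lying steel sleeve 36 mm thick (x -56 to 20 mm, axis 34 mm up) with an L-shaped slot, and a steel bed (25 mm up) with steel vee jaws (top 40.5 mm up). Origin on the bench under the sleeve's axis; x along the sleeve towards the vee, the way the bolt is pushed; y to the left, z up.
- slot_corner (a point): Corner of the L-shaped slot, 8 mm wide, on top of the sleeve (52 mm above the bench, clamp x -4 mm). The straight leg comes along the top in the clamp's +x; here it turns, and the side leg runs round the sleeve down its -y side, first as a gentle cam that draws the bolt 4 mm further forward, then level, which holds the bolt locked.
- knob (a point): Centre of the red ball knob, 20 mm diameter, on a 6 mm steel rod that comes out of the slot. The knob lies 50 mm from the sleeve's axis: upright it is 84 mm above the bench; fully down (handle = 1.31) it is 48 mm to the -y side of the axis and 47 mm above the bench. In the clamp's frame its x is -40 mm + joint bolt.
- bolt (a joint): How far the bolt with the knob has been pushed along the sleeve, in m: 0 fully back, about 0.036 to 0.037 at the corner of the slot, about 0.0385 to 0.039 when locked. It stays where it is left; it takes about 3 N to slide it.
- handle (a joint): Angle of the knob's rod about the sleeve's axis, rad: 0 upright, grows as the knob goes over to the clamp's -y side, 1.31 fully down in the side leg. The slot lets it turn only when the bolt is at the corner. It takes about 1 to 3 N at the knob, most in the cam part where the pad's spring is pressed together, and it stays where it is left.
- pad: Brass pressure pad, 17 mm diameter, on the bolt's front end, sprung (3.5 N per mm, 4.5 mm travel). Origin at the centre of its front face, on the sleeve's axis. Locked, it presses the specimen with about 8 N.
- specimen: Black resin specimen with a polished metal section on top, round, 30 mm diameter, 18 mm tall, loose on the clamp's bed 4 to 18 mm short of the vee. Origin: centre of its underside. The advancing pad pushes it home by itself.
- seat (a point): Where the centre of the specimen's underside is when it is home in the vee (on the bed, 75.2 mm along the clamp's x).
- cream_puck: Bystander: cream resin specimen, 30 mm diameter, 20 mm tall, standing on the bench beside the clamp. Origin: centre of its underside.
- black_puck: Bystander: black resin specimen, 30 mm diameter, 16 mm tall, standing on the bench beside the clamp (not the one in the clamp). Origin: centre of its underside.
- loupe: Bystander: black folding loupe, 50 x 36 x 18 mm. Origin: centre of its underside.
- square_block: Bystander: square steel reference block, 50 x 50 x 10 mm. Origin: centre of its underside.
- tester_dial: Obstacle, fixed: tall white dial hardness tester to the right of the clamp. Origin on the bench below its middle, x away from the robot. Body about 250 mm high; the black hand ring above it (0.26 to 0.30 m up) has a spoke that reaches 220 mm in front of the origin, and the dial head (0.55 to 0.80 m up) stands out 250 mm in front. An arm that comes from the right must pass in front of it.

How it is judged (in metres and radians):
At the end, for the whole second after the job is handed in: The bolt is forward past the corner (more than 37.5 mm), the knob is down in the side leg (more than 1.1 rad) and stays there by itself, the pad presses the specimen with more than 4 N, and the specimen lies flat on the bed within 2 mm of its seat in the vee, at rest (value of joint bolt above 0.0375 m and value of joint handle above 1.1 rad and contact force between pad and specimen above 4 N and distance between specimen and seat below 0.002 m and angle between specimen's own z axis and vertical below 0.08 rad and linear speed of specimen below 0.01 m/s); the robot touches nothing.
It fails at once if the fingers or the arm touch the specimen in the clamp (contact force between any of the fingers, the arm and specimen above 0.3 N).
It fails at once if the specimen is lifted off the bed or tipped (z of specimen in the frame of clamp above 0.032 m or z of specimen in the frame of clamp below 0.018 m or angle between specimen's own z axis and vertical above 0.4 rad).
It fails at once if the knob is squeezed or forced with more than 80 N (contact force between the fingers and handle above 80 N).
It fails at once if another thing on the bench is moved by more than 15 mm (distance of any of cream_puck, black_puck, loupe, square_block from where it was at the start of the episode above 0.015 m).
It also fails if it takes over 45 s, if anything falls off the work surface, if the arm or the gripper's body presses on something with over 40 N, if the wrist force passes 120 N, or if a joint passes its speed limit or range.

## Working session

There is one attempt and no reset: what is moved stays moved. The work goes in short steps, Python scripts to look and compute and a tool call to move; the robot and the scene stay as the last step left them, time stands still between calls to the robot, and variables do not carry over. Pictures are saved under pics/ and viewed, at most 10 in all, crops included, and the job is handed in when it is done.

Besides the shell and the picture viewer there is one more tool, called after "Call:" by a JSON object that holds its "op" and its "data", one argument or row to a line. send_rows: Moves the arm, as the interface text tells. Its arguments: {"type":"object","properties":{"deltas":{"type":"array"},"squeeze":{"type":"number"}},"required":["deltas"]}

```bash
mkdir -p pics; cat > h.py <<'E'
import numpy as np, cv2
from rig import telemetry, optics, env
def get(n):
    d=optics.get_image(n); d['R']=cv2.Rodrigues(np.array(d['rvec'],float))[0]; d['t']=np.array(d['tvec'],float).ravel(); return d
def ray(d,u,v):
    r=d['R'].T@np.linalg.inv(d['K'])@np.array([u,v,1.]); return -d['R'].T@d['t'], r
def onplane(d,u,v,z):
    c,r=ray(d,u,v); return c+r*(z-c[2])/r[2]
def cloud(d):
    v,u=np.mgrid[0:480,0:640]; z=d['range_z']
    p=np.stack([u,v,np.ones_like(u)],-1)@np.linalg.inv(d['K']).T*z[...,None]
    return (p-d['t'])@d['R']
def save(d,n): cv2.imwrite('pics/'+n,cv2.cvtColor(d['image'],cv2.COLOR_RGB2BGR))
def redmask(d):
    h=cv2.cvtColor(d['image'],cv2.COLOR_RGB2HSV)
    return ((h[...,0]<8)|(h[...,0]>172))&(h[...,1]>150)&(h[...,2]>60)
E
python3 - <<'E'
from h import *
for n in('top','scene'):
    d=get(n); save(d,n+'0.png'); m=redmask(d).astype('uint8')
    k,l,s,c=cv2.connectedComponentsWithStats(m); P=cloud(d)
    print(n,-d['R'].T@d['t'])
    for i in range(1,k):
        if s[i,4]>15: print(s[i],c[i],np.median(P[l==i],0),onplane(d,*c[i],.084))
print(telemetry.observe())
E
```

```text
top [0.49641347 0.03226252 1.21347537]
[187 128  10  11  75] [191.50666667 132.98666667] [0.79774995 0.3495564  0.12565521] [0.8110563  0.36310404 0.084     ]
[270 274   7   6  37] [272.91891892 276.45945946] [0.47874926 0.16428276 0.09070557] [0.47768597 0.16532734 0.084     ]
scene [-0.34961326  0.62437028  0.73462483]
[158 194  11  20 113] [162.28318584 206.39823009] [0.7943783  0.35499377 0.12549792] [0.87806508 0.33533044 0.084     ]
[299 258   8   8  48] [301.95833333 261.64583333] [0.46963407 0.16912134 0.08857507] [0.47646949 0.16562415 0.084     ]
[  0 405  13  35 274] [  4.31751825 425.86861314] [0.41501154 0.75501862 0.0183406 ] [0.350544   0.74285288 0.084     ]
{'time_s': 0.1, 'q': array([-7.80560212e+01,  2.18346935e+01,  7.43804830e+01,  1.83626805e-05,
        8.38575800e+01, -1.23361641e+01]), 'qvel': array([ 0.07700056, -0.04575853, -0.05848255,  0.0414958 ,  0.03587183,
        0.02574748]), 'joint_efforts': array([ 3.11223252e-03, -4.49221480e+01, -2.31656331e+01, -2.26752063e-04,
        3.65390864e-03,  6.81469771e-06]), 'position': array([ 0.22610266, -0.50111113,  0.25579591]), 'tool_rot': array([[ 9.11545891e-01,  4.11198274e-01, -2.62488259e-04],
       [ 4.11198268e-01, -9.11545084e-01,  1.24241450e-03],
       [ 2.71608818e-04, -1.24045255e-03, -9.99999194e-01]]), 'ft_force': array([-0.02978252,  0.32432349, -0.75672705]), 'wrist_torque': array([ 0.01299607, -0.0240535 ,  0.05133453]), 'gripper_force': 0.0, 'grip_width': 0.0853813690231888}
```

View pics/top0.png

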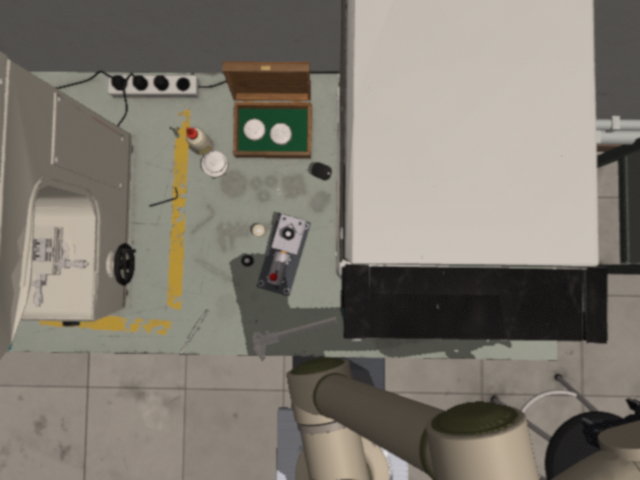

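View pics/scene0.png

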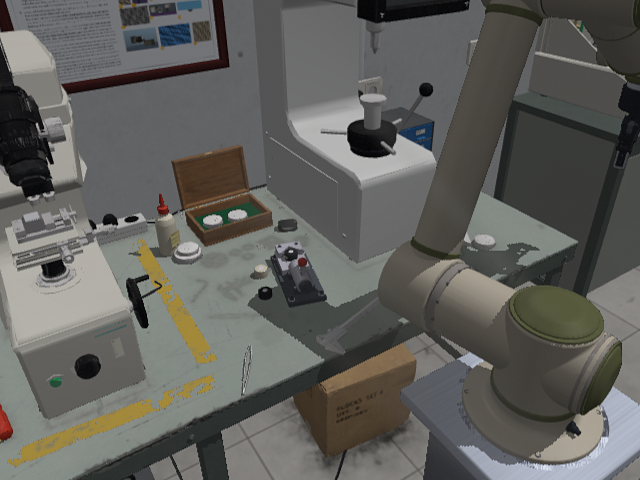

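The top view shows the clamp at px (262-308, 212-295), pointing up and slightly right. The red knob is at (273,276), both pucks are on the clamp's left at (258,230) and (247,260), and the loupe is at (320,171). The tester fills the right side, with its front edge near row 340. Next I'll measure the clamp's axis and how much room the tester leaves.

```bash
python3 - <<'E'
from h import *
d=get('top'); P=cloud(d); z=P[...,2]
x,y=P[...,0],P[...,1]
roi=(x>.38)&(x<.72)&(y>.0)&(y<.24)&(z>.007)&(z<.12)
k,l,s,c=cv2.connectedComponentsWithStats(roi.astype('uint8'))
for i in range(1,k):
    if s[i,4]>20:
        q=P[l==i]; print(s[i],q.min(0),q.max(0),cv2.minAreaRect(q[:,:2].astype('float32')))
# dark base by colour -> plane z=.012
g=cv2.cvtColor(d['image'],cv2.COLOR_RGB2GRAY)
sc=get('scene');
for n,D in(('top',d),('scene',sc)):
    Q=cloud(D)
    for a,b in((.02,.25),(.25,.32),(.32,.55),(.55,.9)):
        m=(Q[...,2]>a)&(Q[...,2]<b)&(Q[...,0]>.3)&(Q[...,1]<.12)&(Q[...,1]>-.6)&(D['range_z']>0)
        if n=='scene': m[:,380:]&=(Q[:,380:,0]>.55)
        if m.sum()>20: print(n,a,b,m.sum(),np.percentile(Q[m],[1,99],0).round(3).tolist())
a=cv2.resize(d['image'][195:310,225:345],None,fx=5,fy=5,interpolation=2)
b=cv2.resize(sc['image'][230:315,245:345],None,fx=5,fy=5,interpolation=2)
cv2.imwrite('pics/c1.png',a[...,::-1]);cv2.imwrite('pics/c2.png',b[...,::-1])
E
```

```text
[ 256  213   55   83 2549] [0.4315655  0.08483219 0.00701847] [0.63269765 0.21523562 0.09621825] ((0.5310596823692322, 0.15037620067596436), (0.0841328352689743, 0.1898658126592636), 74.28071594238281)
[252 224  13  13 125] [0.57505884 0.19686347 0.00749815] [0.60451366 0.22755385 0.02412048] ((0.5894132852554321, 0.21158859133720398), (0.028862643986940384, 0.027724433690309525), 47.03706741333008)
[246 255   7  12  62] [0.50117764 0.22497756 0.00921948] [0.52828282 0.23974121 0.0209537 ] ((0.514384925365448, 0.23201102018356323), (0.013782924972474575, 0.0274528656154871), 85.64796447753906)
top 0.02 0.25 5349 [[0.302, -0.596, 0.02], [1.004, 0.119, 0.248]]
top 0.25 0.32 1951 [[0.762, -0.563, 0.25], [1.004, 0.118, 0.319]]
top 0.32 0.55 617 [[0.3, -0.517, 0.32], [1.001, 0.021, 0.549]]
top 0.55 0.9 92217 [[0.309, -0.196, 0.61], [0.735, 0.021, 0.797]]
scene 0.02 0.25 17625 [[0.476, -0.576, 0.023], [1.006, 0.116, 0.248]]
scene 0.25 0.32 7229 [[0.537, -0.584, 0.251], [1.007, 0.112, 0.319]]
scene 0.32 0.55 16121 [[0.566, -0.578, 0.322], [1.007, 0.115, 0.538]]
scene 0.55 0.9 652 [[0.438, 0.014, 0.551], [0.614, 0.024, 0.587]]
```

View pics/c1.png

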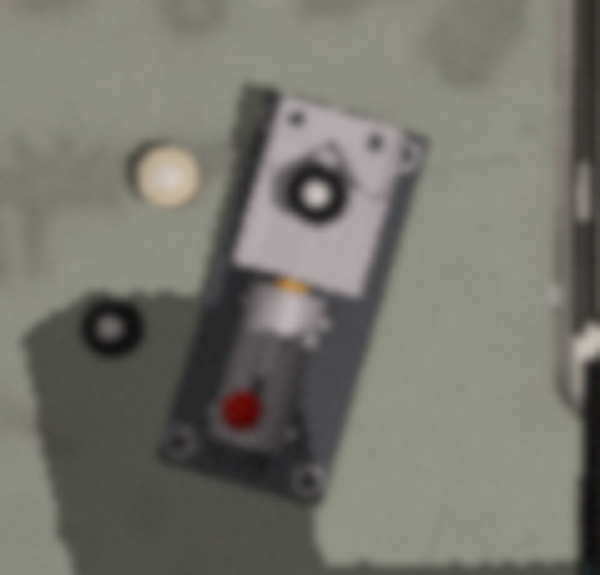

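View pics/c2.png

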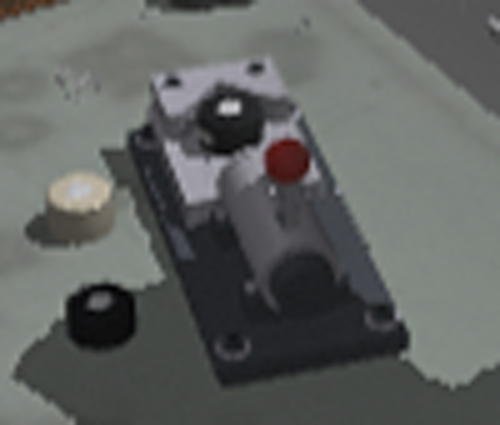

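The crops confirm the clamp axis, knob upright and the specimen short of the vee, with the side leg on the right. The fitted base is 84 x 190 mm, centred at (0.531, 0.150), yaw -15.7°. One more measurement: how far the dial head overhangs, and the arm's profile.

```bash
python3 - <<'E'
from h import *
d=get('top');P=cloud(d)
for u,v in((400,330),(400,300),(400,275),(400,255),(590,330),(350,330),(360,100)): print((u,v),P[v,u].round(3))
sc=get('scene');
a=np.radians(-78.05);e=np.array([np.cos(a),np.sin(a)]);n=np.array([-e[1],e[0]])
for nm,D in(('top',d),('sc',sc)):
    Q=cloud(D); m=(D['range_z']>0)&(Q[...,0]<.3)&(Q[...,0]>-.3)&(Q[...,1]<.3)&(Q[...,1]>-.75)&(Q[...,2]>.03)
    q=Q[m]; r=q[:,:2]@e; l=q[:,:2]@n
    for lo in np.arange(-.2,.7,.1):
        s=(r>lo)&(r<lo+.1)
        if s.sum()>10: print(nm,round(lo,1),s.sum(),'z',np.percentile(q[s,2],[2,98]).round(3),'lat',np.percentile(l[s],[2,98]).round(3))
E
```

```text
(400, 330) [ 0.446 -0.026  0.796]
(400, 300) [ 0.471 -0.026  0.796]
(400, 275) [ 0.492 -0.026  0.797]
(400, 255) [ 0.509 -0.028  0.786]
(590, 330) [ 0.449 -0.184  0.797]
(350, 330) [0.445 0.016 0.795]
(360, 100) [0.646 0.008 0.788]
top -0.1 3367 z [0.138 0.219] lat [0.078 0.303]
top 0.0 5358 z [0.138 0.474] lat [0.061 0.296]
top 0.1 4266 z [0.409 0.684] lat [0.218 0.28 ]
top 0.2 924 z [0.652 0.685] lat [0.227 0.262]
top 0.3 1454 z [0.496 0.564] lat [0.154 0.174]
top 0.4 1944 z [0.261 0.545] lat [0.098 0.179]
top 0.5 410 z [0.247 0.377] lat [0.12  0.156]
sc -0.1 21789 z [0.04 0.22] lat [-0.094  0.274]
sc 0.0 10178 z [0.177 0.478] lat [-0.089  0.267]
sc 0.1 7608 z [0.42  0.611] lat [0.054 0.266]
sc 0.2 1130 z [0.519 0.57 ] lat [0.078 0.146]
sc 0.3 878 z [0.457 0.526] lat [0.084 0.153]
sc 0.4 992 z [0.248 0.481] lat [0.093 0.176]
sc 0.5 687 z [0.263 0.426] lat [0.097 0.152]
```

Call:
{"op": "send_rows", "data": {
  "deltas": [
    [[0,0,0.011,0,0,-0.1745,-1],[0,0,0.011,0,0,-0.1745,-1],[0,0,0.011,0,0,-0.1745,-1],[0,0,0.011,0,0,-0.1745,-1],[0,0,0.011,0,0,-0.1745,-1],[0.031,-0.026,0,0,0,0,-1],[0.031,-0.026,0,0,0,0,-1],[0.031,-0.026,0,0,0,0,-1],[0.031,-0.026,0,0,0,0,-1],[0.031,-0.026,0,0,0,0,-1],[0,0,0,0,0,0,-1],[0,0,0,0,0,0,-1]]
  ]
}}

```text
time_s: 1.8
position: [0.1431, -0.3176, 0.2017]
tool_rot: [[0.271, 0.962, 0.0], [0.962, -0.271, -0.001], [-0.001, 0.001, -1.0]]
ft_force: [-0.0, -0.2, 1.0]
grip_width: 0.0001
gripper_force: 0.0
```

Call:
{"op": "send_rows", "data": {
  "deltas": [
    [[0.035,0.023,0,0,0,0,-1],[0.035,0.023,0,0,0,0,-1],[0.035,0.023,0,0,0,0,-1],[0.035,0.023,0,0,0,0,-1],[0.035,0.023,0,0,0,0,-1],[0.037,-0.001,0,0,0,0,-1],[0.037,-0.001,0,0,0,0,-1],[0.037,-0.001,0,0,0,0,-1],[0.037,-0.001,0,0,0,0,-1],[0.037,-0.001,0,0,0,0,-1],[0,0,0,0,0,0,-1],[0,0,0,0,0,0,-1]]
  ]
}}

```text
time_s: 3.3
position: [0.3471, -0.0006, 0.2012]
tool_rot: [[0.27, 0.963, -0.0], [0.963, -0.27, -0.0], [-0.0, 0.0, -1.0]]
ft_force: [-0.1, -0.3, -0.2]
grip_width: 0.0001
gripper_force: 0.0
```

Call:
{"op": "send_rows", "data": {
  "deltas": [
    [[0.0325,0.0055,0,0,0,0,-1],[0.0325,0.0055,0,0,0,0,-1],[0.0325,0.0055,0,0,0,0,-1],[0.0325,0.0055,0,0,0,0,-1],[0.0325,0.0055,0,0,0,0,-1],[0.0325,0.0055,0,0,0,0,-1],[0,0,0.027,0,0,0,-1],[0,0,0.027,0,0,0,-1],[0,0,0.027,0,0,0,-1],[0,0,0.027,0,0,0,-1],[0,0,0,0,0,0,-1],[0,0,0,0,0,0,-1]]
  ]
}}

```text
time_s: 4.8
position: [0.432, 0.1781, 0.0941]
tool_rot: [[0.272, 0.962, 0.001], [0.962, -0.272, 0.0], [0.0, 0.001, -1.0]]
ft_force: [0.6, 0.3, 0.1]
grip_width: -0.0001
gripper_force: 0.0
```

```bash
python3 - <<'E'
from h import *
print(telemetry.observe()['position'],telemetry.observe()['q'].round(1))
for n,(a,b,c,e) in(('scene',(200,320,240,360)),):
    d=get(n); cv2.imwrite('pics/p2.png',cv2.resize(d['image'][a:b,c:e],None,fx=5,fy=5,interpolation=2)[...,::-1])
    m=redmask(d); m[:, :240]=0; v,u=np.nonzero(m); print(n,u.mean(),v.mean(),onplane(d,u.mean(),v.mean(),.084))
E
```

```text
[0.43199572 0.17807785 0.09410858] [  7.8  25.2 100.8  -0.   53.9  23.6]
scene 299.3333333333333 263.1666666666667 [0.47464233 0.17307502 0.084     ]
```

View pics/p2.png

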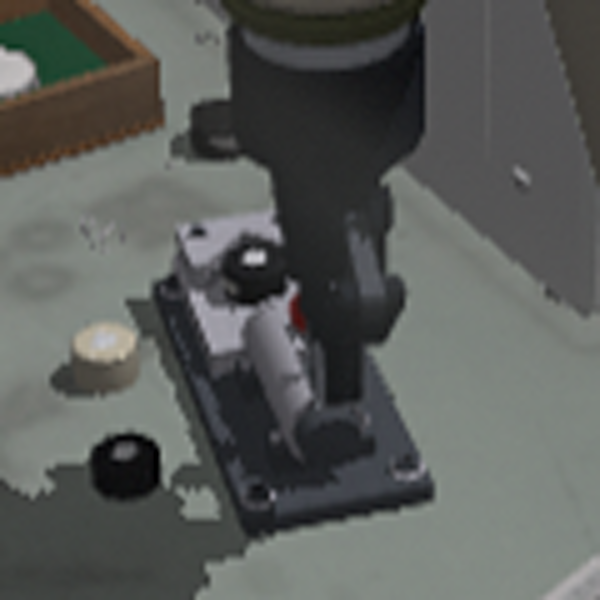

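The finger stands behind the knob and in line with it; the red is at crop (298,310), just past the fingertip. Now I'll push along tool y.

Call:
{"op": "send_rows", "data": {
  "deltas": [
    [[0,0.005,0,0,0,0,-1],[0,0.005,0,0,0,0,-1],[0,0.005,0,0,0,0,-1],[0,0.005,0,0,0,0,-1],[0,0.005,0,0,0,0,-1],[0,0.005,0,0,0,0,-1],[0,0.005,0,0,0,0,-1],[0,0.005,0,0,0,0,-1]]
  ]
}}

```text
time_s: 5.85
position: [0.4698, 0.1677, 0.0933]
tool_rot: [[0.271, 0.963, -0.0], [0.963, -0.271, 0.0], [-0.0, -0.0, -1.0]]
ft_force: [-1.9, 1.6, 0.7]
grip_width: 0.0
gripper_force: 1.6
```

Call:
{"op": "send_rows", "data": {
  "deltas": [
    [[0,0.002,0,0,0,0,-1],[0,0.002,0,0,0,0,-1]]
  ]
}}

```text
time_s: 6.1
position: [0.4735, 0.1666, 0.0933]
tool_rot: [[0.271, 0.963, -0.0], [0.963, -0.271, 0.0], [-0.0, -0.0, -1.0]]
ft_force: [-2.8, 1.7, 1.4]
grip_width: -0.0001
gripper_force: 1.6
```

Call:
{"op": "send_rows", "data": {
  "deltas": [
    [[0,0.003,0,0,0,0,-1],[0,0.003,0,0,0,0,-1],[0,0.003,0,0,0,0,-1]]
  ]
}}

```text
time_s: 6.48
position: [0.4823, 0.1642, 0.0933]
tool_rot: [[0.271, 0.963, -0.0], [0.963, -0.271, -0.0], [-0.0, -0.0, -1.0]]
ft_force: [-3.7, 1.5, 0.5]
grip_width: 0.0003
gripper_force: 1.7
```

Call:
{"op": "send_rows", "data": {
  "deltas": [
    [[0,0.0015,0,0,0,0,-1],[0,0.0015,0,0,0,0,-1]]
  ]
}}

```text
time_s: 6.72
position: [0.4851, 0.1634, 0.0933]
tool_rot: [[0.271, 0.963, -0.0], [0.963, -0.271, 0.0], [-0.0, -0.0, -1.0]]
ft_force: [-3.4, 0.6, 1.4]
grip_width: -0.0003
gripper_force: 1.6
```

Call:
{"op": "send_rows", "data": {
  "deltas": [
    [[0,0.001,0,0,0,0,-1],[0,0.001,0,0,0,0,-1]]
  ]
}}

```text
time_s: 6.98
position: [0.487, 0.1628, 0.0933]
tool_rot: [[0.271, 0.963, -0.0], [0.963, -0.271, -0.0], [-0.0, -0.0, -1.0]]
ft_force: [-3.1, 1.5, 0.6]
grip_width: -0.0001
gripper_force: 1.7
```

Call:
{"op": "send_rows", "data": {
  "deltas": [
    [[0,0.001,0,0,0,0,-1],[0,0.001,0,0,0,0,-1]]
  ]
}}

```text
time_s: 7.22
position: [0.4883, 0.1624, 0.0932]
tool_rot: [[0.271, 0.963, -0.002], [0.963, -0.271, 0.0], [-0.0, -0.002, -1.0]]
ft_force: [-8.0, 3.5, 3.3]
grip_width: -0.0003
gripper_force: 4.0
```

Call:
{"op": "send_rows", "data": {
  "deltas": [
    [[0,0.001,0,0,0,0,-1],[0,0.001,0,0,0,0,-1]]
  ]
}}

```text
time_s: 7.48
position: [0.4888, 0.1622, 0.0932]
tool_rot: [[0.271, 0.963, -0.005], [0.963, -0.271, 0.001], [-0.001, -0.005, -1.0]]
ft_force: [-13.5, 4.6, 7.6]
grip_width: 0.0001
gripper_force: 7.3
```

```bash
python3 - <<'E'
from h import *
c=np.array([.5147,.155]); ex=np.array([.9627,-.2706]); ey=np.array([.2706,.9627])
for n in('top','scene'):
    d=get(n); m=redmask(d); m[:, :240]=0; m[:200]=0; m[330:]=0;v,u=np.nonzero(m)
    if len(u): w=onplane(d,u.mean(),v.mean(),.084); print(n,len(u),u.min(),u.max(),w,(w[:2]-c)@ex,(w[:2]-c)@ey)
p=telemetry.observe()['position'];print((p[:2]-c)@ex,(p[:2]-c)@ey)
cv2.imwrite('pics/p3.png',np.hstack([cv2.resize(d['image'][220:310,250:340],(560,560),interpolation=2)])[...,::-1])
E
```

```text
-0.026942665718586545 -3.466512691008362e-05
```

View pics/p3.png

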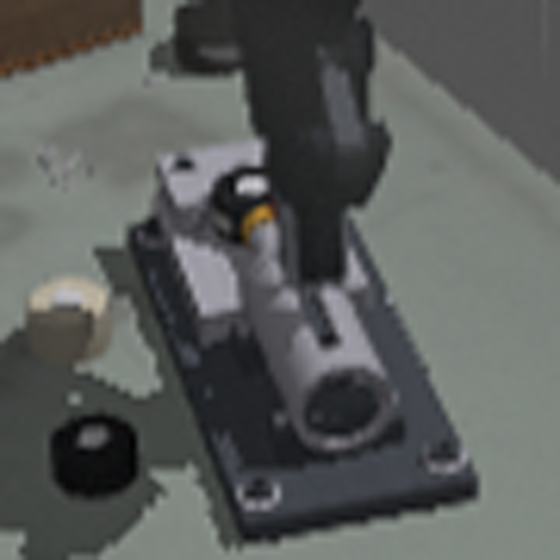

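Call:
{"op": "send_rows", "data": {
  "deltas": [
    [[0,-0.006,0,0,0,0,-1],[0,-0.006,0,0,0,0,-1],[0.015,0,0,0,0,0,-1],[0.015,0,0,0,0,0,-1],[0.003,0.011,0,0,0,0,-1],[0,0.011,0,0,0,0,-1],[0,0.0105,0,0,0,0,-1],[0,0,0,0,0,0,-1],[-0.004,0,0,0,0,0,-1],[-0.004,0,0,0,0,0,-1]]
  ]
}}

```text
time_s: 8.82
position: [0.5169, 0.18, 0.0933]
tool_rot: [[0.271, 0.963, -0.0], [0.963, -0.271, -0.0], [-0.0, -0.0, -1.0]]
ft_force: [-0.5, 0.4, -0.8]
grip_width: -0.0001
gripper_force: 0.0
```

Call:
{"op": "send_rows", "data": {
  "deltas": [
    [[-0.003,0,0,0,0,0,-1],[-0.003,0,0,0,0,0,-1]]
  ]
}}

```text
time_s: 9.07
position: [0.5156, 0.1743, 0.0934]
tool_rot: [[0.271, 0.963, 0.0], [0.963, -0.271, 0.0], [0.0, 0.0, -1.0]]
ft_force: [0.3, 1.4, 1.0]
grip_width: -0.0001
gripper_force: 0.5
```

Call:
{"op": "send_rows", "data": {
  "deltas": [
    [[-0.003,0,0,0,0,0,-1],[-0.003,0,0,0,0,0,-1]]
  ]
}}

```text
time_s: 9.32
position: [0.5141, 0.1686, 0.0934]
tool_rot: [[0.271, 0.963, 0.0], [0.963, -0.271, 0.0], [0.0, 0.0, -1.0]]
ft_force: [0.1, 0.2, -0.5]
grip_width: -0.0003
gripper_force: 0.3
```

Call:
{"op": "send_rows", "data": {
  "deltas": [
    [[-0.003,0,0,0,0,0,-1],[-0.003,0,0,0,0,0,-1],[-0.003,0,0,0,0,0,-1]]
  ]
}}

```text
time_s: 9.7
position: [0.5115, 0.1598, 0.0932]
tool_rot: [[0.271, 0.963, -0.0], [0.963, -0.271, -0.0], [-0.0, -0.0, -1.0]]
ft_force: [-0.0, 1.3, -0.5]
grip_width: -0.0002
gripper_force: 0.3
```

```bash
cat > k.py <<'E'
from h import *
c=np.array([.5147,.155]); ex=np.array([.9627,-.2706]); ey=np.array([.2706,.9627])
import sys
for n in('top','scene'):
    d=get(n); m=redmask(d); m[:, :240]=0; m[:200]=0; m[330:]=0;v,u=np.nonzero(m)
    if len(u):
      for z in(.084,.07,.05): w=onplane(d,u.mean(),v.mean(),z); print(n,len(u),z,w,(w[:2]-c)@ex,(w[:2]-c)@ey)
p=telemetry.observe()['position'];print((p[:2]-c)@ex,(p[:2]-c)@ey)
if len(sys.argv)>1: cv2.imwrite('pics/'+sys.argv[1],cv2.resize(d['image'][220:310,250:340],(560,560),interpolation=2)[...,::-1])
E
python3 k.py p4.png
```

```text
scene 40 0.084 [0.50537621 0.14007658 0.084     ] -0.0049377397870588 -0.016889792009347353
scene 40 0.07 [0.52377368 0.12965566 0.07      ] 0.015593409145287708 -0.02194365932025166
scene 40 0.05 [0.55005578 0.11476863 0.05      ] 0.04492362190578289 -0.02916346976440076
-0.004346346065629285 0.0036747226156812795
```

View pics/p4.png

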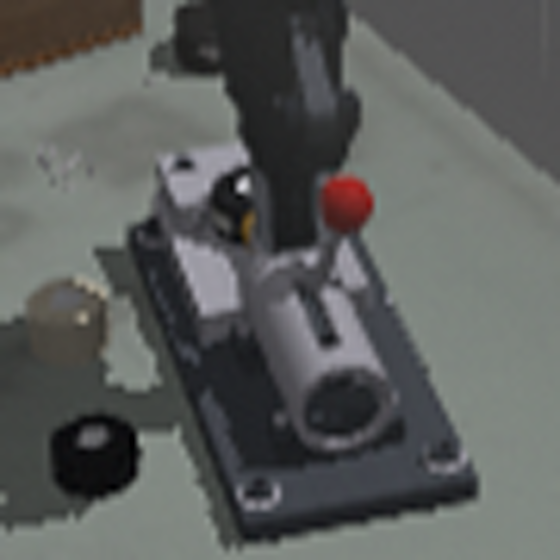

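The knob at crop (347,203) is over to the right and turning freely. I'll keep pushing sideways.

Call:
{"op": "send_rows", "data": {
  "deltas": [
    [[-0.003,0,0,0,0,0,-1],[-0.003,0,0,0,0,0,-1],[-0.003,0,0,0,0,0,-1]]
  ]
}}

```text
time_s: 10.18
position: [0.5091, 0.1512, 0.0933]
tool_rot: [[0.271, 0.963, -0.0], [0.963, -0.271, 0.0], [0.0, -0.0, -1.0]]
ft_force: [0.1, 0.5, -0.6]
grip_width: -0.0001
gripper_force: 0.4
```

Call:
{"op": "send_rows", "data": {
  "deltas": [
    [[-0.003,0,0,0,0,0,-1],[-0.003,0,0,0,0,0,-1],[-0.003,0,0,0,0,0,-1],[0,0,0,0,0,0,-1]]
  ]
}}

```text
time_s: 10.68
position: [0.5066, 0.1425, 0.0933]
tool_rot: [[0.271, 0.963, -0.0], [0.963, -0.271, -0.0], [-0.0, -0.0, -1.0]]
ft_force: [0.0, 0.8, -0.3]
grip_width: 0.0002
gripper_force: 0.4
```

```bash
python3 k.py
```

```text
scene 31 0.084 [0.48958393 0.12966784 0.084     ] -0.01732435307356296 -0.03118368054329894
scene 31 0.07 [0.50764159 0.11902294 0.07      ] 0.0029402634759816988 -0.03654512056050622
scene 31 0.05 [0.53343825 0.10381594 0.05      ] 0.03188971568961722 -0.044204320585088
-0.004328364115665971 -0.014128841832547666
```

Call:
{"op": "send_rows", "data": {
  "deltas": [
    [[0.004,0,0,0,0,0,-1],[0,0,-0.012,0,0,0,-1],[0,0,-0.012,0,0,0,-1],[-0.011,0,0,0,0,0,-1],[-0.011,0,0,0,0,0,-1],[-0.011,0.002,0,0,0,0,-1],[0,0,0.004,0,0,0,-1],[0,0,0.004,0,0,0,-1],[0,0,0.004,0,0,0,-1],[0,0,0.003,0,0,0,-1],[0,0,0.003,0,0,0,-1]]
  ]
}}

```text
time_s: 12.15
position: [0.5008, 0.1117, 0.1012]
tool_rot: [[0.269, 0.963, 0.0], [0.963, -0.269, -0.007], [-0.006, 0.002, -1.0]]
ft_force: [-4.6, -11.7, 13.2]
grip_width: 0.0003
gripper_force: 5.0
```

Call:
{"op": "send_rows", "data": {
  "deltas": [
    [[0,0,0.003,0,0,0,-1],[0,0,0.003,0,0,0,-1]]
  ]
}}

```text
time_s: 12.4
position: [0.501, 0.1143, 0.0933]
tool_rot: [[0.271, 0.963, 0.001], [0.963, -0.271, -0.0], [-0.0, 0.001, -1.0]]
ft_force: [0.9, -1.3, 1.6]
grip_width: 0.0001
gripper_force: 0.9
```

Call:
{"op": "send_rows", "data": {
  "deltas": [
    [[0,0,0.003,0,0,0,-1],[0,0,0.003,0,0,0,-1]]
  ]
}}

```text
time_s: 12.65
position: [0.5007, 0.1145, 0.0869]
tool_rot: [[0.271, 0.963, -0.0], [0.963, -0.271, 0.0], [-0.0, -0.0, -1.0]]
ft_force: [0.4, -1.1, 2.0]
grip_width: 0.0004
gripper_force: 0.6
```

```bash
python3 k.py p5.png
```

```text
scene 18 0.084 [0.45825332 0.13119117 0.084     ] -0.04789855213011841 -0.03819522947800128
scene 18 0.07 [0.47563681 0.12057906 0.07      ] -0.028291824378610258 -0.04370754244178978
scene 18 0.05 [0.50047037 0.10541889 0.05      ] -0.0002822133050269241 -0.051582275247202124
-0.0026487317849129143 -0.042847783936196635
```

View pics/p5.png

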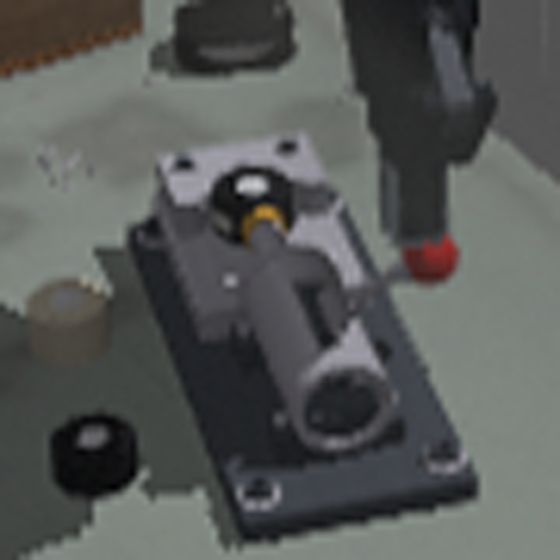

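The fingertip is on top of the knob at crop (430,258), which is nearly down. The specimen sits in the vee with the brass pad on it. I'll press down to the stop.

Call:
{"op": "send_rows", "data": {
  "deltas": [
    [[0,0,0.002,0,0,0,-1],[0,0,0.002,0,0,0,-1]]
  ]
}}

```text
time_s: 13.0
position: [0.5008, 0.1143, 0.0832]
tool_rot: [[0.271, 0.963, 0.0], [0.963, -0.271, 0.0], [0.0, -0.0, -1.0]]
ft_force: [-0.7, -0.5, -0.2]
grip_width: 0.0001
gripper_force: 0.1
```

Call:
{"op": "send_rows", "data": {
  "deltas": [
    [[0,0,0.0015,0,0,0,-1],[0,0,0.0015,0,0,0,-1]]
  ]
}}

```text
time_s: 13.25
position: [0.5009, 0.1141, 0.0808]
tool_rot: [[0.271, 0.963, 0.001], [0.963, -0.271, -0.0], [-0.0, 0.001, -1.0]]
ft_force: [-3.3, -1.3, 12.8]
grip_width: 0.0
gripper_force: 6.6
```

Call:
{"op": "send_rows", "data": {
  "deltas": [
    [[0,0,-0.01,0,0,0,-1],[0,0,-0.025,0,0,0,-1],[0,0,-0.03,0,0,0,-1],[0,0,-0.03,0,0,0,-1],[-0.005,-0.035,0,0,0,0,-1],[-0.005,-0.035,0,0,0,0,-1],[-0.005,-0.035,0,0,0,0,-1],[-0.005,-0.035,0,0,0,0,-1],[0,0,0,0,0,0,-1],[0,0,0,0,0,0,-1]]
  ]
}}

```text
time_s: 14.5
position: [0.3615, 0.1329, 0.1758]
tool_rot: [[0.271, 0.963, 0.002], [0.963, -0.271, 0.0], [0.001, 0.001, -1.0]]
ft_force: [0.8, -1.0, 0.0]
grip_width: 0.0002
gripper_force: 0.0
```

```bash
python3 k.py p6.png; python3 -c "
from h import *
print(telemetry.observe()['ft_force'])"
```

```text
top 37 0.084 [0.49999008 0.1061686  0.084     ] -0.0009474621245385832 -0.0509904908099485
top 37 0.07 [0.50003441 0.10708468 0.07      ] -0.0011526733083292912 -0.05009658818409508
top 37 0.05 [0.50009775 0.10839336 0.05      ] -0.0014458321423159864 -0.0488195844328759
scene 27 0.084 [0.45762028 0.13273828 0.084     ] -0.048926620317535884 -0.03687713217982799
scene 27 0.07 [0.47499016 0.12215945 0.07      ] -0.029342014308051712 -0.04236108261985631
scene 27 0.05 [0.49980426 0.10704684 0.05      ] -0.0013640057230741168 -0.050195297534182705
-0.14138582202798736 -0.06274955905252363
[0.84703063 0.63498988 0.00275659]
```

View pics/p6.png

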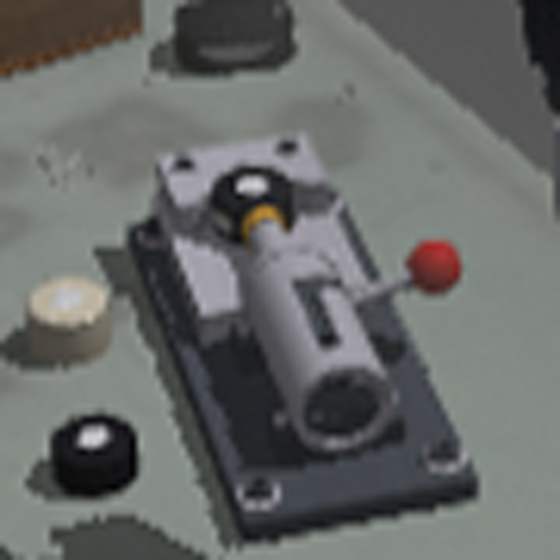

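The knob is fully down at crop (435,265), at clamp (-1.4, -49) mm. The specimen is in the vee with the pad against it, and the pucks look undisturbed. Handing in.

```bash
python3 -c "
from rig import env
print(env.close_job())"
```

```text
the job is handed in; nothing more can be done
None
```

I handed the job in: the last picture shows the knob fully down in the side leg, the brass pad against the specimen in the vee, the pucks and loupe apparently undisturbed, and the arm clear; no verdict came back, and I couldn't measure the pad force or joint values directly.

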